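Set the temple-length gauge and hold it at the mark

ROBOT

A 7-joint arm with a two-finger parallel gripper is mounted at the origin on a cart in front of the work surface, level with it; the furniture and walls round the work are solid. World frame = base frame: x ahead of the robot, y to its left, z up, the work surface at z = 0. Lengths are in m, angles in rad, forces in N, time in s.
With the tool pointing down it reaches from about 0.425 to 0.925 m from the base axis. Payload 6.8 kg.
Tool frame: the origin (TCP) lies midway between the tips of the shut fingers; the grasp point (between the pads) lies 19 mm behind it; z points along the fingers, y is the direction in which the jaws open and shut (so a half turn about z gives the same grasp; the last joint's range is limited). The gripper opens to 85 mm and grips with 20 to 120 N. Pads are 22 mm wide; open, the fingers measure 114 mm over their backs; the gripper's body (76 mm by 85 mm) begins 54 mm behind the grasp point. The pads swing forward as they close: fully open they stand 13 mm farther back than shut.
Start: joints at [-1.272, 0.477, 0.022, 1.555, -0.011, 1.109, -0.083], TCP at [0.267, 0.62, 0.231] pointing down, gripper open.
Joint ranges: [-2.96, 2.96], [-0.34, 2.1], [-1.41, 1.46], [0.24, 2.44], [-1.37, 4.51], [0.17, 1.92], [-2.96, 2.96]. Speed limits (rad/s): [2.39, 2.39, 3.14, 3.14, 3.14, 3.14, 3.14].

INTERFACE

Orientations are given as a unit quaternion [w, x, y, z].
In Python, from station import bot gives the robot as it stands. The module is installed in compiled form; this text tells all that it offers.
- The arm moves only by the tool play_rows, never from a script. Its argument "motion" is a list of rows, each a list of 2 entries, a list of its own where there are three numbers: the shift along the tool's x, y, z as a fraction of full scale, then the turn, a rotation vector about the tool's x, y, z as a fraction of full scale. In form: [[[tx, ty, tz], [rx, ry, rz]], ...]. A call has 1 to 8 rows; each row is the pose to reach, as a shift and turn from the pose measured when the call began, along the tool's axes at that moment, turning the shorter way round; what a row does not reach only later rows make up. Full scale, the value 1, is 400 mm for a shift and 360 degrees for a turn. A row lasts 1/10 s, in which the tool goes at most 50 mm and 8.59 degrees, less where a joint would pass 70% of its speed; a pose out of reach is approached as far as the arm can. A call with a number of a shift or a turn outside -1 to 1 is refused whole. A call with a gripper value outside its range is refused whole. "fingers" is the finger opening in mm, from 0 to 85.4, set as the call begins (left out, the last holds). The fingers move at their own pace and stop on an object; "grip_force" is the grip in N (left out, the last holds). Time passes only in rows, so rows that repeat a pose let the fingers close. It gives the time, the measured TCP pose, the force and the opening at its end, in the units of the state.
- bot.get_obs(): the state, without advancing time (a new reading comes with each control period).
- bot.read_camera(name): name is "scene" or "top"; returns a dict with "pixels" (480x640x3 uint8, red, green, blue), "range_z" (480x640 float32, m along the optical axis (not along the pixel's ray), 0 where there is no reading), "fovy" (degrees; the focal length in pixels is half the picture's height over the tangent of half this angle, whatever the lens; pixels are square), "cx", "cy" (the principal point, pixels), "pose" (4x4, takes a point from camera to world coordinates). Camera axes: x right, y down, z forward; pixel columns grow to the right and rows downward; lengths in m; the calibration is good to about 2 mm. A picture is of the moment at which its call begins.
- bot.hand_in(): hands the job in, once; it reports no verdict.
The state is a dict: "t": time; "q": joint angles; "joint_vel": joint speeds; "joint_torque": joint torques, N m; "eef_pos": TCP position; "tool_rot": TCP orientation; "contact_force": force on the tool from outside, world axes, zero at the start; "torque": the same for the moment, N m; "gripper_width": opening from 0.0 (shut) to 1.0 (fully open).
Only numpy, scipy, OpenCV 4.12 (cv2) and the standard library are available. Lean on these libraries where they do the work, as an engineer would, in place of code of your own. Each camera call takes 0.05 s, during which the arm holds its last target.

TASK

Set up the temple-length gauge on the bench: take the taller of the two steel pins out of the pin stand, stand it upright and fully home in the bore in the gauge's heel block, and let go of it. Then take the upright grip of the gauge's sliding arm, squeeze its side button to release the lock, draw the arm out until its pointer is level with the mark of the rider on the scale, and finish while still holding it there, button squeezed, against its return spring. Leave the short pin and the other loose things (hex key, lens, pen, steel block) where they are.

Things in the scene. Friction and masses are not known exactly. Their poses are not given: they have to be found in the camera images.
- gauge: Fixed bench gauge, a dark steel base plate 250 x 74 x 8 mm. Origin on the bench directly under the bore of the steel heel block; z up; the sliding arm draws out along its -x (roughly toward the robot and to the right). Base plate spans x -220 to +30 mm, y -37 to +37. Heel block 50 x 50 mm, top 40 mm above the bench, round the origin. An aluminium tube 30 mm wide, top at 36 mm, runs from the heel block to x -120 mm; the arm slides in it.
- heel_bore (a point): Centre of the mouth of the heel block's bore, 40 mm above the bench. Bore 14 mm in diameter, vertical, 25 mm deep (its floor 15 mm above the bench), mouth chamfered by 2 mm.
- grip_center (a point): Centre of the upright black grip post on the end of the sliding arm, 70 mm above the bench; axes parallel to the gauge's. The post is 30 mm along x by 22 mm along y, from 40 mm to 92 mm above the bench. At home it stands 140 mm in -x from the heel bore. It stands free on both y sides above 40 mm (lug and scale beside it stay below 30 mm), so take it from above with the fingers closing along the gauge's y.
- button_face (a point): Centre of the outer face of the lock button: a steel pad 22 mm (x) by 28 mm (z) on the +y side of the grip post, standing 6 mm proud of it, 70 mm above the bench. Fingers closed over post and button are 28 mm apart with the button out and 22 mm with it fully in.
- lock_button (a joint): Travel of the lock button, m: 0 out (locked), 0.006 fully in. Spring: 2.5 N to start, 5.5 N fully in. Its tongue clears the catch lug from about 0.004 on; below that the arm is locked at home. Squeezing grip and button together between the fingers with 20 to 30 N pushes it fully in.
- gauge_arm (a joint): Extension of the arm, m: 0 home (pushed in), end stop at 0.085, grows as the grip moves along the gauge's -x. A return spring pulls it home with 2 N at home plus 40 N per metre of extension, and friction 0.5 N. If let go when drawn out it runs back until its tongue meets the lug.
- pointer (a point): Tip of the pointer, a thin steel nib 2 mm wide on the -y side of the arm's head, at the middle of the grip in x, 21.5 mm above the bench; moves with the arm.
- rider_mark (a point): The mark: end nearest the arm of the narrow raised ridge, 2 mm wide, across the top of the rider, a small aluminium saddle 10 x 18 mm fixed on the scale strip on the gauge's -y side; axes parallel to the gauge's. The pointer is level with it when both have the same x in the gauge's frame, at 40 to 65 mm of extension depending on where the rider was set.
- tall_pin: The taller steel pin, 85 mm high. Origin at the centre of its foot, z along the pin. Shank 12 mm in diameter stepped down to 9 mm over the lowest 3 mm; the head, from 55 to 85 mm above the foot, is a 20 mm cylinder to grip. 60 g. Starts upright in either bore of the pin stand.
- short_pin: The shorter steel pin, 62 mm high, else alike (20 mm head from 32 to 62 mm above the foot). Origin at its foot. Stands in the other bore of the stand; stays there.
- pin_stand: Fixed aluminium block 45 x 115 x 32 mm. Origin at the centre of its underside. Two vertical square bores at y +30 and -30 mm, 14 x 14 mm, 25 mm deep (floor 7 mm above the bench).
- machine_front (a point): Middle of the lower front edge of the fixed edging machine between stand and gauge; an obstacle 355 mm high, from x 0.50 m back, y -0.145 to +0.35 m. Its two red-handled levers, at y about -0.05 and +0.14, reach toward the robot to x 0.355 m at up to 205 mm above the bench: carry things over or round them.
- sander_corner (a point): Corner nearest the gauge of the fixed sander's table plate, an obstacle 214 to 226 mm above the bench to the right of and beyond the gauge (y below -0.38 m, x above 0.52 m).
- hex_key: Black hex key, 25 x 83 x 6 mm, lying loose. Bystander.
- lens_near: Uncut round lens, 65 mm across, 7 mm thick, lying loose. Bystander.
- pen: Black pen, 141 mm long, lying loose. Bystander.
- steel_block: Ground steel parallel block, 45 x 90 x 30 mm, lying loose. Bystander.

How it is judged:
On the way, in this order (a step that is already met when the one before it is completed fails the run):
1. the tall pin stands home in the heel bore, let go, the arm still locked at home (horizontal distance between tall_pin and heel_bore below 0.004 m and z of tall_pin in the frame of heel_bore below -0.022 m and angle between tall_pin's own z axis and vertical below 0.12 rad and contact force between the fingers and tall_pin below 0.1 N and value of joint gauge_arm below 0.006 m), for 0.3 s.
2. the lock button is squeezed in with the arm still near home (value of joint lock_button above 0.004 m and value of joint gauge_arm below 0.015 m), for 0.1 s.
At the end, for the whole second after the job is handed in: Tall pin in the heel bore: 22 mm deep or more, within 4 mm of its axis and 0.12 rad of upright, not held. Pointer within 4 mm of the rider mark, arm at rest (10 mm/s), fingers on the grip with over 2 N, button 4 mm in or more. Short pin within 15 mm of its place (horizontal distance between tall_pin and heel_bore below 0.004 m and z of tall_pin in the frame of heel_bore below -0.022 m and angle between tall_pin's own z axis and vertical below 0.12 rad and contact force between the fingers and tall_pin below 0.1 N and x of pointer in the frame of rider_mark between -0.004 and 0.004 m and value of joint lock_button above 0.004 m and contact force between the fingers and gauge_arm above 2 N and velocity of joint gauge_arm between -0.01 and 0.01 m/s and distance of short_pin from where it was at the start of the episode below 0.015 m); the arm keeps its last pose, push and grip.
It fails at once if short pin disturbed (moved over 30 mm) (distance of short_pin from where it was at the start of the episode above 0.03 m).
It fails at once if hex key disturbed (moved over 30 mm) (distance of hex_key from where it was at the start of the episode above 0.03 m).
It fails at once if lens disturbed (moved over 30 mm) (distance of lens_near from where it was at the start of the episode above 0.03 m).
It fails at once if pen disturbed (moved over 30 mm) (distance of pen from where it was at the start of the episode above 0.03 m).
It fails at once if steel block disturbed (moved over 30 mm) (distance of steel_block from where it was at the start of the episode above 0.03 m).
It also fails if it takes over 61 s, if anything falls off the work surface, if the arm or the gripper's body presses on something with over 40 N, if the wrist force passes 120 N, or if a joint passes its speed limit or range.

## Working session

There is one attempt and no reset: what is moved stays moved. The work goes in short steps, Python scripts to look and compute and a tool call to move; the robot and the scene stay as the last step left them, time stands still between calls to the robot, and variables do not carry over. Pictures are saved under pics/ and viewed, and the job is handed in when it is done.

Besides the shell and the picture viewer there is one more tool, called by a JSON object that holds its "fn" and its "kwargs", one argument or row to a line. play_rows: Moves the arm, as the interface text tells. Shift numbers are shares of 400 mm and turn numbers shares of 360 degrees, none past 1 either way. Its arguments: {"type":"object","properties":{"motion":{"type":"array"},"fingers":{"type":"number"},"grip_force":{"type":"number"}},"required":["motion"]}

```bash
mkdir -p pics; cat > h.py <<'E'
import numpy as np, cv2
from station import bot
def cam(n):
    d=bot.read_camera(n); np.savez('%s.npz'%n,**{k:np.array(v) for k,v in d.items()}); return d
def load(n): return dict(np.load('%s.npz'%n))
def pt(d,u,v,z=None):
    f=240/np.tan(np.radians(float(d['fovy']))/2)
    r=np.array([(u-float(d['cx']))/f,(v-float(d['cy']))/f,1.0]); T=d['pose']
    if z is None:
        return T[:3,:3]@(r*float(d['range_z'][int(round(v)),int(round(u))]))+T[:3,3]
    w=T[:3,:3]@r; s=(z-T[2,3])/w[2]; return T[:3,3]+s*w
def crop(d,u0,v0,u1,v1,name,s):
    im=cv2.resize(d['pixels'][v0:v1,u0:u1],None,fx=s,fy=s,interpolation=cv2.INTER_CUBIC)
    cv2.imwrite('pics/'+name,im[:,:,::-1])
E
python3 - <<'E'
from h import *
for n in('scene','top'):
    d=cam(n); crop(d,0,0,640,480,n+'0.png',1); print(d['fovy'],d['cx'],d['cy'],np.round(d['pose'],3).tolist())
o=bot.get_obs(); print(o)
E
```

```text
46.50594129462765 324.85105521154605 232.86302118081468 [[0.883, -0.229, 0.41, -0.004], [-0.469, -0.471, 0.747, -1.036], [0.022, -0.852, -0.523, 0.865], [0.0, 0.0, 0.0, 1.0]]
52.94182452284444 318.08012409509263 240.28291076150916 [[0.006, -0.986, 0.167, 0.328], [-1.0, -0.004, 0.013, -0.013], [-0.012, -0.167, -0.986, 1.321], [0.0, 0.0, 0.0, 1.0]]
{'t': 0.1, 'q': array([-1.27209735,  0.47770898,  0.02233447,  1.55634495, -0.01150653,
        1.10928138, -0.08309086]), 'joint_vel': array([ 7.64211067e-04, -1.37230019e-03, -1.49833924e-03, -1.94707596e-03,
       -1.12177182e-04, -1.19203491e-03, -3.70942503e-05]), 'joint_torque': array([ 4.72494125e-03, -5.97758102e+01,  1.61397625e+00, -2.81952918e+01,
        1.29076393e-02,  5.03172589e-03, -8.23435357e-06]), 'eef_pos': array([0.26687358, 0.6194312 , 0.23043166]), 'tool_rot': array([-1.10205877e-04,  2.01983382e-01,  9.79388616e-01, -7.99808959e-04]), 'contact_force': array([ 0.5047978 ,  0.13590071, -0.47039295]), 'torque': array([-0.0496341 ,  0.02296269, -0.02624869]), 'gripper_width': 1.0014180404121666}
```

View pics/scene0.png

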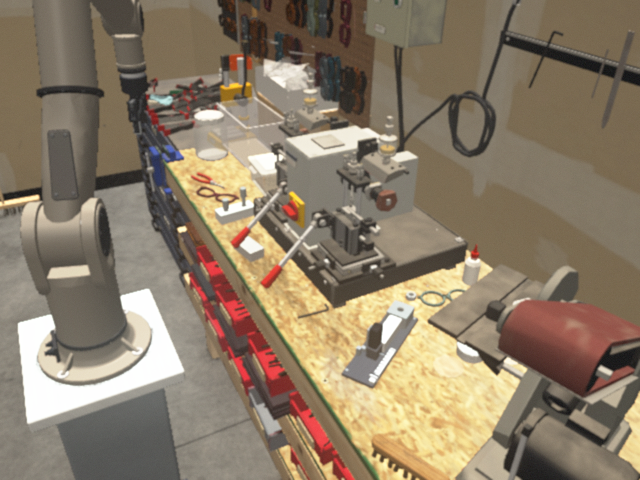

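View pics/top0.png

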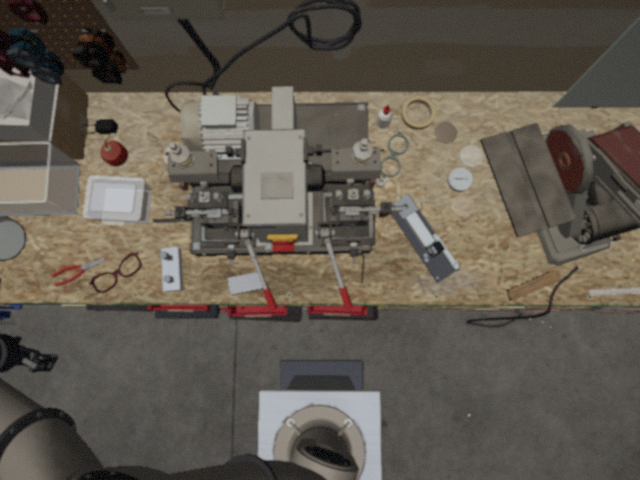

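```bash
python3 - <<'E'
from h import *
t=load('top'); s=load('scene')
crop(t,380,185,470,290,'tg.png',7); crop(t,145,235,200,300,'ts.png',9)
crop(s,330,290,430,390,'sg.png',6); crop(s,205,175,265,230,'ss.png',10)
E
```

```text
(no output)
```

View pics/tg.png

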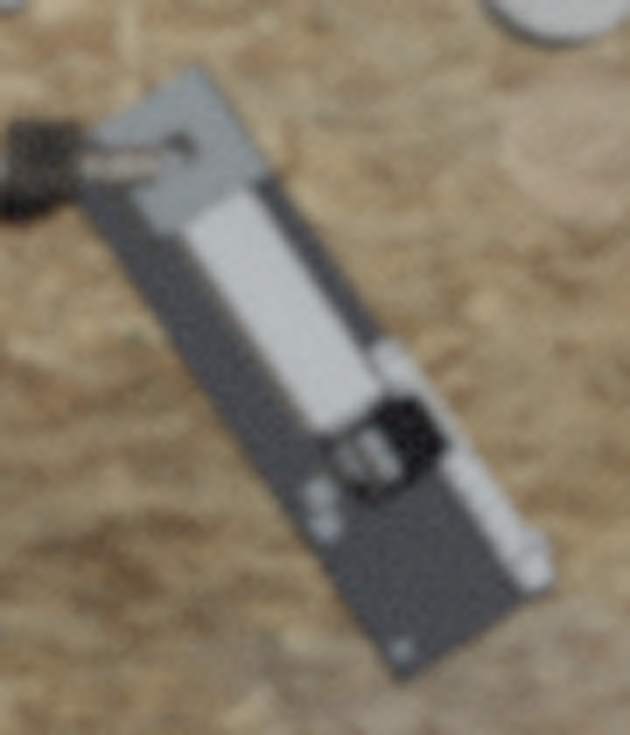

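View pics/ts.png

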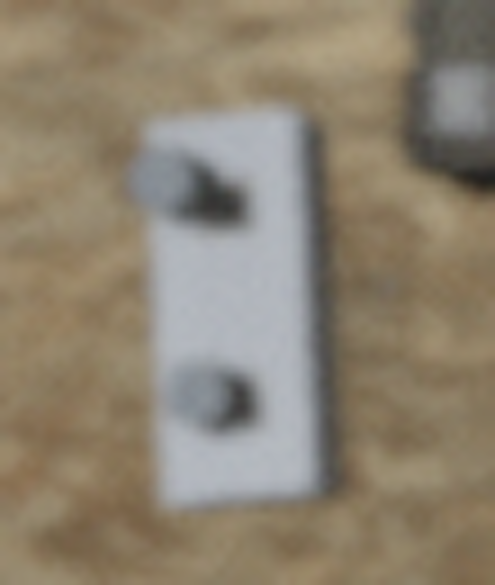

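View pics/sg.png

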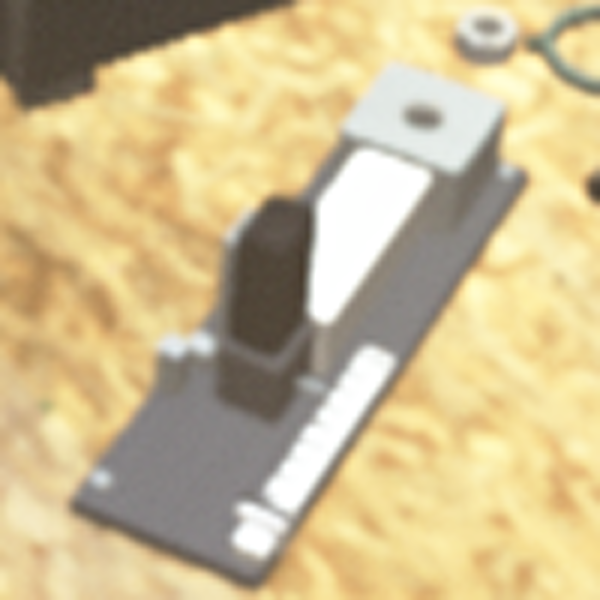

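View pics/ss.png

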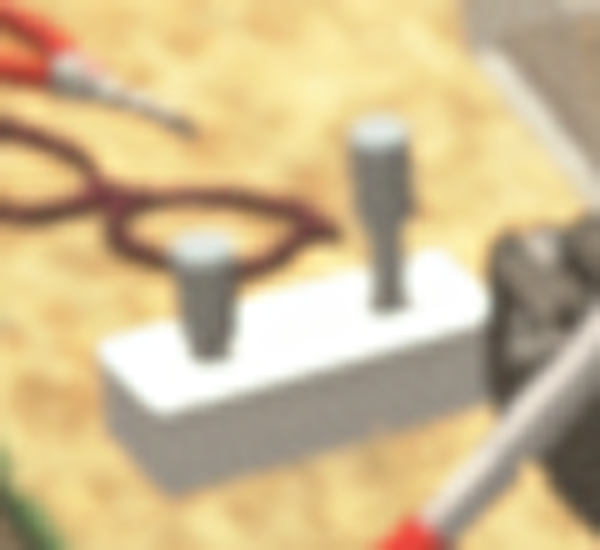

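```bash
python3 - <<'E'
from h import *
t=load('top'); s=load('scene')
def P(d,x,y,o,k,z): return np.round(pt(d,(x+.5)/k-.5+o[0],(y+.5)/k-.5+o[1],z)*1000,1)
T=lambda x,y,z:P(t,x,y,(145,235),9,z); G=lambda x,y,z:P(t,x,y,(380,185),7,z)
SS=lambda x,y,z:P(s,x,y,(205,175),10,z); SG=lambda x,y,z:P(s,x,y,(330,290),6,z)
print('tall',T(168,182,.092),SS(381,131,.092)); print('short',T(205,396,.069),SS(205,245,.069))
print('stand corners top',[T(*c,.032) for c in((145,120),(303,108),(322,495),(163,503))])
print('stand scene',[SS(*c,.032) for c in((100,352),(437,250),(490,298),(165,413))])
print('bore',G(180,147,.04),SG(424,117,.04))
print('base scene',[SG(*c,.008) for c in((73,505),(258,582),(527,175))])
print('base top',[G(*c,.008) for c in((402,680),(553,588))],'heel top corners',[G(*c,.04) for c in ((198,65),(272,172),(165,235))])
print('heel scene',[SG(*c,.04) for c in((388,62),(503,100),(458,172),(342,133))])
print('grip top',SG(285,212,.092),G(395,440,.092))
print('pointer tip',SG(318,385,.0215),'rider ridge ends',SG(240,508,.03),SG(285,525,.03))
print('rider depth')
for u,v in((240,508),(262,516),(285,525),(318,385),(250,540),(285,212),(424,80),(300,490)): print((u,v),np.round(pt(s,u/6+330,v/6+290)*1000,1))
E
```

```text
tall [497.  402.5  92. ] [499.9 407.2  92. ]
short [437.6 395.8  69. ] [440.8 402.2  69. ]
stand corners top [array([524.1, 430.9,  32. ]), array([527.9, 383.3,  32. ]), array([411.6, 371.3,  32. ]), array([409. , 418.6,  32. ])]
stand scene [array([410.1, 417.6,  32. ]), array([525.5, 434.7,  32. ]), array([528.8, 398.4,  32. ]), array([415.6, 373.7,  32. ])]
bore [ 641.9 -233.4   40. ] [ 641.  -232.8   40. ]
base scene [array([ 436. , -322.2,    8. ]), array([ 474.7, -381.1,    8. ]), array([ 682.1, -249.4,    8. ])]
base top [array([ 437.7, -319.6,    8. ]), array([ 473.8, -379.5,    8. ])] heel top corners [array([ 674.8, -241.2,   40. ]), array([ 632.1, -268.8,   40. ]), array([ 606.9, -226.7,   40. ])]
heel scene [array([ 647.6, -198.2,   40. ]), array([ 674.6, -238. ,   40. ]), array([ 633.9, -265.7,   40. ]), array([ 607.1, -226.7,   40. ])]
grip top [ 527.  -304.8   92. ] [ 518.9 -300.5   92. ]
pointer tip [ 535.8 -322.2   21.5] rider ridge ends [ 474.5 -367.1   30. ] [ 484.  -380.5   30. ]
rider depth
(240, 508) [ 480.2 -360.8   20.3]
(262, 516) [ 484.6 -367.8   21. ]
(285, 525) [ 494.  -368.7   13.1]
(318, 385) [ 535.3 -324.6   22.6]
(250, 540) [ 476.6 -373.2   18.4]
(285, 212) [ 527.  -306.5   92.1]
(424, 80) [ 651.5 -218.8   43.1]
(300, 490) [ 505.6 -359.7   16.3]
```

```bash
python3 - <<'E'
from h import *
s=load('scene');t=load('top')
crop(s,360,335,400,395,'r.png',10); crop(t,425,230,470,280,'r2.png',12)
E
```

```text
(no output)
```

View pics/r.png

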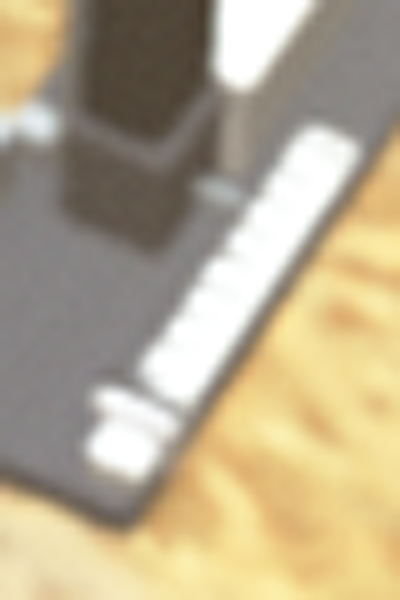

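View pics/r2.png

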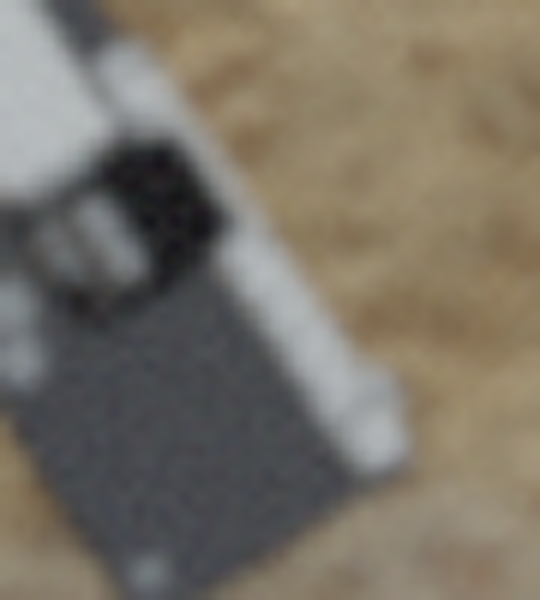

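```bash
cat >> h.py <<'E'
a=np.radians(32.4); B=np.array([.6415,-.233])
def g(p): d=np.asarray(p)[:2]-B; return np.round([1000*(d[0]*np.cos(a)+d[1]*np.sin(a)),1000*(-d[0]*np.sin(a)+d[1]*np.cos(a))],1)
E
python3 - <<'E'
from h import *
t=load('top'); s=load('scene')
R=lambda x,y,z:pt(s,(x+.5)/10-.5+360,(y+.5)/10-.5+335,z)
R2=lambda x,y,z:pt(t,(x+.5)/12-.5+425,(y+.5)/12-.5+230,z)
for z in(.015,.02,.024):
  print(z,[g(R(*c,z)).tolist() for c in((95,393),(178,432),(88,450),(135,480),(310,125),(355,150),(145,365),(185,400))])
  print('  top',[g(R2(*c,z)).tolist() for c in((335,405),(385,370),(400,385),(355,470),(408,445),(125,40),(365,400))])
print('ptr',g(R(235,192,.0215)),g(R(200,187,.0215)))
dz=np.array([[pt(s,u,v)[2]*1000 for u in range(366,382)] for v in range(370,386)]); print(np.round(dz).astype(int))
gx=np.array([[g(pt(s,u,v))[0] for u in range(366,382)] for v in range(370,386)]); print(np.round(gx).astype(int))
E
```

```text
0.015 [[-198.7, -16.8], [-199.7, -36.2], [-213.7, -22.5], [-216.1, -34.2], [-102.6, -22.7], [-104.7, -34.3], [-186.2, -22.3], [-190.9, -33.7]]
  top [[-199.0, -26.0], [-198.5, -40.1], [-203.1, -41.0], [-213.6, -21.4], [-215.3, -34.7], [-104.4, -33.4], [-201.7, -32.4]]
0.02 [[-203.3, -18.7], [-204.3, -37.9], [-218.1, -24.3], [-220.6, -36.0], [-107.7, -24.5], [-109.9, -36.0], [-190.9, -24.1], [-195.5, -35.4]]
  top [[-198.8, -24.5], [-198.3, -38.6], [-202.9, -39.5], [-213.3, -19.9], [-215.0, -33.2], [-104.5, -31.9], [-201.5, -30.9]]
0.024 [[-206.9, -20.1], [-207.9, -39.3], [-221.7, -25.7], [-224.2, -37.4], [-111.9, -25.9], [-114.0, -37.4], [-194.6, -25.6], [-199.2, -36.8]]
  top [[-198.7, -23.4], [-198.1, -37.4], [-202.7, -38.3], [-213.1, -18.8], [-214.8, -32.1], [-104.7, -30.7], [-201.3, -29.7]]
ptr [-136.5  -19.6] [-139.   -12.5]
[[  7   8  11  10  10   8   9  10   9  18  18  17  16  20  17  16]
 [  8   7   8   7  11   9   7  13  16  16  12  16  14  16  19  11]
 [  7   9   9   6  25  25  26   9  16  17  17  17  19  15  16   9]
 [  7  10   8  11  21  26  26  26  26  18  16  18  20  15
[... 1475 characters left out ...]
9 -189
  -182 -182]
 [-204 -206 -207 -210 -209 -207 -208 -206 -206 -208 -208 -204 -197 -185
  -186 -188]
 [-211 -205 -207 -212 -212 -212 -211 -208 -209 -205 -207 -203 -193 -186
  -191 -186]
 [-211 -211 -210 -216 -216 -213 -214 -215 -210 -205 -206 -202 -192 -190
  -191 -188]
 [-215 -216 -217 -213 -215 -216 -216 -215 -211 -204 -204 -195 -197 -192
  -195 -191]
 [-215 -216 -216 -214 -212 -217 -216 -215 -210 -205 -204 -197 -197 -195
  -195 -192]
 [-218 -214 -221 -214 -216 -214 -217 -214 -213 -207 -200 -201 -199 -198
  -195 -194]
 [-221 -221 -222 -222 -218 -216 -213 -216 -213 -206 -203 -202 -203 -203
  -201 -197]
 [-219 -222 -222 -219 -219 -218 -218 -215 -210 -210 -208 -206 -202 -204
  -202 -201]]
```

```bash
python3 - <<'E'
from h import *
t=load('top')
def top(x0,x1,y0,y1):
    pts=np.array([pt(t,u,v) for u in range(120,480,1) for v in range(90,320,1)])
    m=(pts[:,0]>x0)&(pts[:,0]<x1)&(pts[:,1]>y0)&(pts[:,1]<y1)&(pts[:,2]<.6); return pts[m]
p=top(.4,.85,-.24,-.12); q=p[p[:,2]>.06]
for ylo in np.arange(-.24,-.12,.02):
  k=q[(q[:,1]>ylo)&(q[:,1]<=ylo+.02)]
  if len(k): print('bore side y',round(ylo,2),len(k),k.min(0).round(3),k.max(0).round(3))
p=top(.4,.65,.3,.46); q=p[p[:,2]>.05]
for ylo in np.arange(.3,.46,.02):
  k=q[(q[:,1]>ylo)&(q[:,1]<=ylo+.02)]
  if len(k): print('stand side y',round(ylo,2),len(k),k.min(0).round(3),k.max(0).round(3))
o=bot.get_obs()
from scipy.spatial.transform import Rotation as R
print(R.from_quat(np.roll(o['tool_rot'],-1)).as_matrix().round(3))
E
```

```text
bore side y -0.2 32 [ 0.581 -0.192  0.234] [ 0.593 -0.18   0.243]
bore side y -0.18 66 [ 0.573 -0.18   0.183] [ 0.6   -0.16   0.252]
bore side y -0.16 231 [ 0.525 -0.16   0.088] [ 0.672 -0.14   0.258]
bore side y -0.14 620 [ 0.512 -0.14   0.064] [ 0.85  -0.12   0.348]
stand side y 0.3 561 [0.499 0.3   0.052] [0.65  0.32  0.347]
stand side y 0.32 322 [0.5   0.32  0.051] [0.614 0.339 0.254]
stand side y 0.34 42 [0.547 0.34  0.075] [0.582 0.356 0.246]
stand side y 0.38 76 [0.428 0.388 0.051] [0.506 0.4   0.093]
stand side y 0.4 52 [0.429 0.4   0.064] [0.508 0.412 0.097]
[[-0.918  0.396 -0.001]
 [ 0.396  0.918 -0.002]
 [-0.    -0.002 -1.   ]]
```

```bash
cat >> h.py <<'E'
from scipy.spatial.transform import Rotation as R
def mv(x,y,z,jaw=None):
    """fractions to reach TCP xyz (m), tool down, jaw angle deg (mod 180)"""
    o=bot.get_obs(); M=R.from_quat(np.roll(o['tool_rot'],-1)).as_matrix()
    print('t',round(o['t'],2),'pos',o['eef_pos'].round(4),'q',o['q'].round(2),'F',o['contact_force'].round(1),'w',round(85.4*o['gripper_width'],1))
    d=M.T@(np.array([x,y,z])-o['eef_pos'])
    cur=np.degrees(np.arctan2(M[1,1],M[0,1]))
    if jaw is None: jaw=cur
    k=round((cur-jaw)/180); j=np.radians(jaw+180*k)
    Y=np.array([np.cos(j),np.sin(j),0]);Z=np.array([0,0,-1.]);X=np.cross(Y,Z)
    rv=R.from_matrix(M.T@np.stack([X,Y,Z],1)).as_rotvec(degrees=True)
    print('jaw',cur.round(1),'shift',(d/.4).round(4),'turn',(rv/360).round(4),'dist mm',round(np.linalg.norm(d)*1000,1))
E
python3 -c "
from h import *
mv(.4985,.405,.15)"
```

```text
t 0.1 pos [0.2669 0.6194 0.2304] q [-1.27  0.48  0.02  1.56 -0.01  1.11 -0.08] F [ 0.5  0.1 -0.5] w 85.5
jaw 66.7 shift [-0.7439 -0.2629  0.2016] turn [-0.0003  0.      0.    ] dist mm 325.7
```

{"fn": "play_rows", "kwargs": {
  "motion": [
    [[-0.744,-0.263,0.2],[0,0,0]],
    [[-0.744,-0.263,0.2],[0,0,0]],
    [[-0.744,-0.263,0.2],[0,0,0]],
    [[-0.744,-0.263,0.2],[0,0,0]],
    [[-0.744,-0.263,0.2],[0,0,0]],
    [[-0.744,-0.263,0.2],[0,0,0]],
    [[-0.744,-0.263,0.2],[0,0,0]],
    [[-0.744,-0.263,0.2],[0,0,0]]
  ],
  "fingers": 46,
  "grip_force": 40
}}

```text
t: 0.9
eef_pos: [0.5021, 0.399, 0.149]
tool_rot: [0.0, 0.206, 0.979, -0.003]
contact_force: [-0.6, -0.0, 0.2]
gripper_width: 0.541
```

```bash
python3 -c "
from h import *
d=cam('scene'); crop(d,120,90,320,240,'s1.png',4)
mv(.4985,.405,.15)
mv(.4985,.405,.058)"
```

```text
t 0.95 pos [0.5    0.4022 0.1496] q [-0.83  0.51  0.08  1.72 -0.05  0.93  0.42] F [0.6 0.5 0. ] w 46.3
jaw 66.4 shift [ 0.0061  0.0049 -0.0009] turn [-0.0006  0.      0.    ] dist mm 3.2
t 0.95 pos [0.5    0.4022 0.1496] q [-0.83  0.51  0.08  1.72 -0.05  0.93  0.42] F [0.6 0.5 0. ] w 46.3
jaw 66.4 shift [0.0062 0.0058 0.2291] turn [-0.0006  0.      0.    ] dist mm 91.7
```

View pics/s1.png

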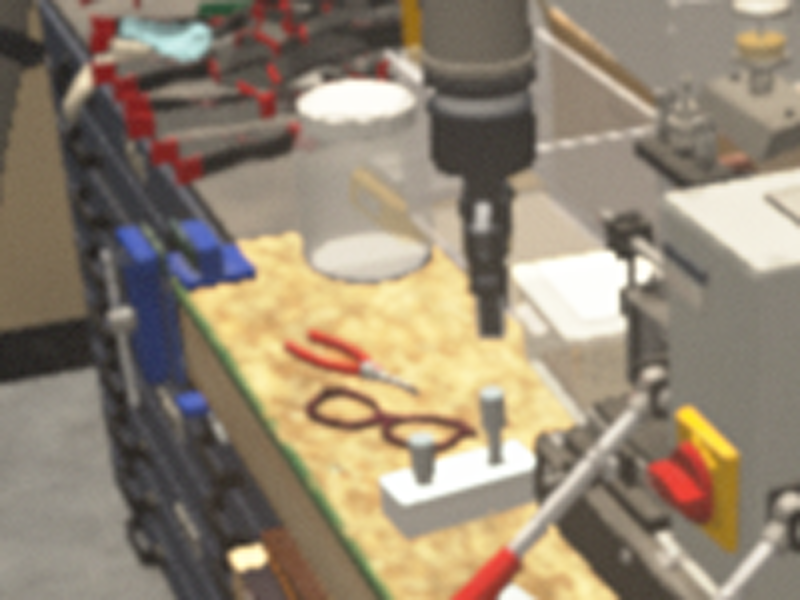

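{"fn": "play_rows", "kwargs": {
  "motion": [
    [[0.006,0.006,0.06],[0,0,0]],
    [[0.006,0.006,0.12],[0,0,0]],
    [[0.006,0.006,0.17],[0,0,0]],
    [[0.006,0.006,0.21],[0,0,0]],
    [[0.006,0.006,0.229],[0,0,0]],
    [[0.006,0.006,0.229],[0,0,0]]
  ]
}}

```text
t: 1.55
eef_pos: [0.4976, 0.4053, 0.0571]
tool_rot: [-0.001, 0.204, 0.979, -0.003]
contact_force: [1.2, -0.2, 0.4]
gripper_width: 0.537
```

```bash
python3 -c "
from h import *
d=cam('scene'); crop(d,205,155,285,230,'s2.png',8)
d=cam('top'); crop(d,130,220,210,300,'t2.png',7)
mv(.4985,.405,.058)"
```

```text
t 1.65 pos [0.4988 0.4057 0.0588] q [-0.83  0.62  0.07  1.76 -0.05  0.76  0.42] F [ 0.6 -0.2 -1. ] w 45.7
jaw 66.4 shift [ 0.0001 -0.002   0.0019] turn [-0.0004  0.0001  0.    ] dist mm 1.1
```

View pics/s2.png

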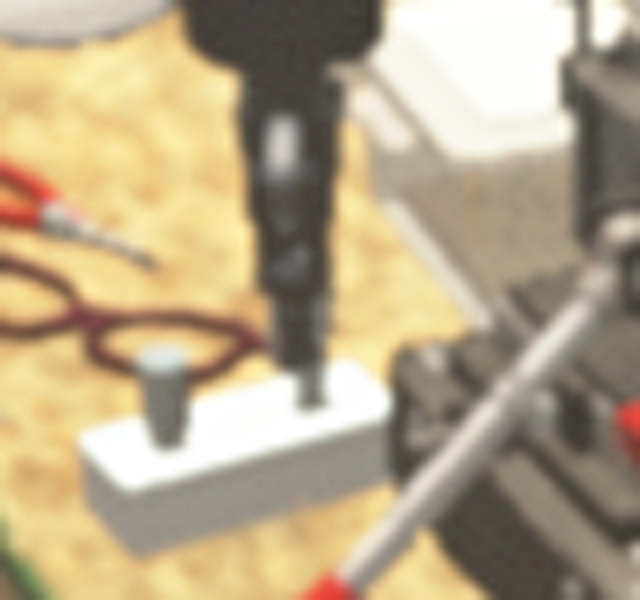

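View pics/t2.png

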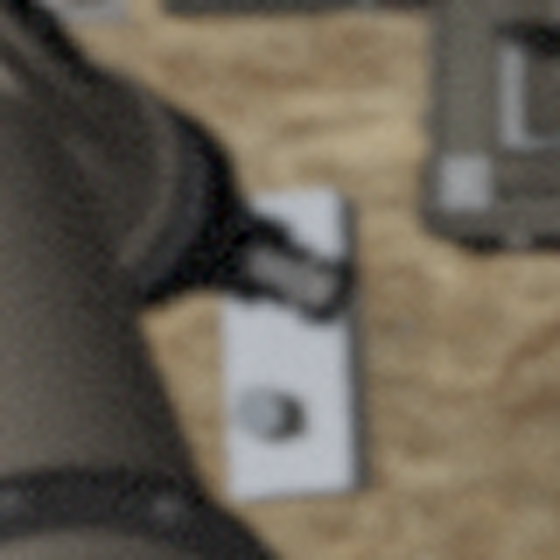

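{"fn": "play_rows", "kwargs": {
  "motion": [
    [[0,0,0],[0,0,0]],
    [[0,0,0],[0,0,0]],
    [[0,0,0],[0,0,0]],
    [[0,0,0],[0,0,0]],
    [[0,0,0],[0,0,0]],
    [[0,0,0],[0,0,0]]
  ],
  "fingers": 0,
  "grip_force": 60
}}

```text
t: 2.25
eef_pos: [0.4996, 0.4064, 0.06]
tool_rot: [0.001, 0.204, 0.979, -0.0]
contact_force: [-1.8, -0.1, 6.0]
gripper_width: 0.213
```

```bash
python3 -c "
from h import *
mv(.4985,.405,.14)
o=bot.get_obs()
"
```

```text
t 2.25 pos [0.4996 0.4064 0.06  ] q [-0.83  0.62  0.07  1.76 -0.05  0.76  0.42] F [-1.8 -0.1  6. ] w 18.2
jaw 66.4 shift [ 0.0008 -0.0044 -0.1999] turn [-0.0001  0.0002  0.    ] dist mm 80.0
```

{"fn": "play_rows", "kwargs": {
  "motion": [
    [[0,0,-0.06],[0,0,0]],
    [[0,0,-0.15],[0,0,0]],
    [[0,0,-0.25],[0,0,0]],
    [[0,0,-0.36],[0,0,0]],
    [[0,0,-0.48],[0,0,0]],
    [[0,0,-0.6],[0,0,0]],
    [[0,0,-0.6],[0,0,0]]
  ]
}}

```text
t: 2.95
eef_pos: [0.5021, 0.4088, 0.3083]
tool_rot: [0.004, 0.204, 0.979, 0.005]
contact_force: [0.3, 0.4, -0.1]
gripper_width: 0.214
```

```bash
python3 -c "
from h import *
d=cam('scene'); crop(d,170,80,300,220,'s3.png',5)
mv(.43,.28,.3)"
```

```text
t 3.0 pos [0.5008 0.4078 0.3043] q [-0.85  0.37  0.1   1.55 -0.04  1.21  0.41] F [ 0.2 -0.7 -1.3] w 18.0
jaw 66.4 shift [ 0.0346 -0.3636  0.0082] turn [ 0.001   0.0007 -0.    ] dist mm 146.1
```

View pics/s3.png

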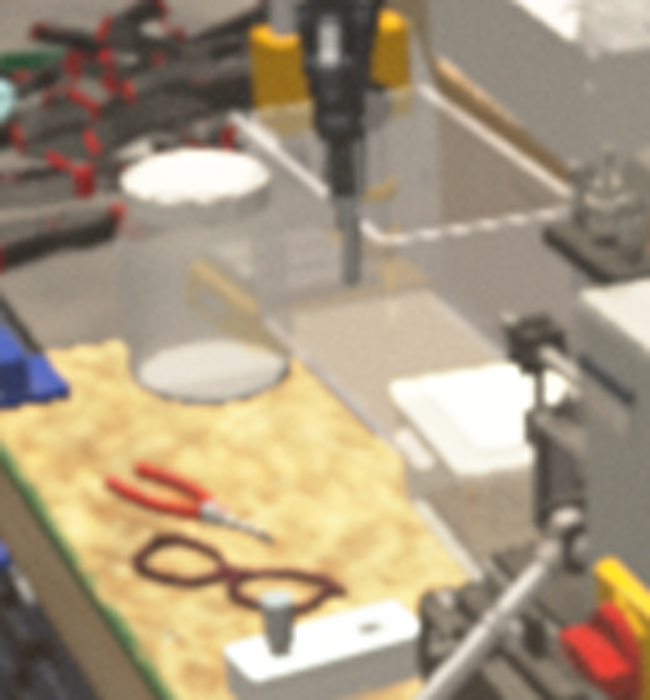

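```bash
python3 -c "
from h import *
mv(.43,.3,.32);mv(.43,.12,.32)"
```

```text
t 3.0 pos [0.5008 0.4078 0.3043] q [-0.85  0.37  0.1   1.55 -0.04  1.21  0.41] F [ 0.2 -0.7 -1.3] w 18.0
jaw 66.4 shift [ 0.0544 -0.3175 -0.0416] turn [ 0.001   0.0007 -0.    ] dist mm 129.9
t 3.0 pos [0.5008 0.4078 0.3043] q [-0.85  0.37  0.1   1.55 -0.04  1.21  0.41] F [ 0.2 -0.7 -1.3] w 18.0
jaw 66.4 shift [-0.1256 -0.7299 -0.0435] turn [ 0.001   0.0007 -0.    ] dist mm 296.8
```

{"fn": "play_rows", "kwargs": {
  "motion": [
    [[0.02,-0.1,-0.02],[0,0,0]],
    [[0.04,-0.21,-0.04],[0,0,0]],
    [[0.054,-0.318,-0.042],[0,0,0]],
    [[0.01,-0.42,-0.042],[0,0,0]],
    [[-0.035,-0.525,-0.042],[0,0,0]],
    [[-0.08,-0.63,-0.042],[0,0,0]],
    [[-0.126,-0.73,-0.043],[0,0,0]]
  ]
}}

```text
t: 3.7
eef_pos: [0.4288, 0.1176, 0.3184]
tool_rot: [0.002, 0.204, 0.979, 0.002]
contact_force: [1.6, -0.6, 0.2]
gripper_width: 0.215
```

```bash
python3 -c "
from h import *
mv(.44,-.02,.32);mv(.45,-.2,.32)"
```

```text
t 3.7 pos [0.4288 0.1176 0.3184] q [-0.64 -0.01  0.23  1.98  0.    1.17  0.75] F [ 1.6 -0.6  0.2] w 18.3
jaw 66.4 shift [-0.1633 -0.3039 -0.0051] turn [ 0.0008  0.0004 -0.    ] dist mm 138.0
t 3.7 pos [0.4288 0.1176 0.3184] q [-0.64 -0.01  0.23  1.98  0.    1.17  0.75] F [ 1.6 -0.6  0.2] w 18.3
jaw 66.4 shift [-0.3662 -0.7064 -0.0065] turn [ 0.0008  0.0004 -0.    ] dist mm 318.3
```

{"fn": "play_rows", "kwargs": {
  "motion": [
    [[-0.06,-0.11,-0.004],[0,0,0]],
    [[-0.11,-0.2,-0.004],[0,0,0]],
    [[-0.163,-0.304,-0.005],[0,0,0]],
    [[-0.215,-0.405,-0.005],[0,0,0]],
    [[-0.265,-0.505,-0.005],[0,0,0]],
    [[-0.315,-0.606,-0.006],[0,0,0]],
    [[-0.366,-0.706,-0.006],[0,0,0]],
    [[-0.366,-0.706,-0.006],[0,0,0]]
  ]
}}

```text
t: 4.5
eef_pos: [0.448, -0.206, 0.3188]
tool_rot: [0.001, 0.209, 0.978, 0.001]
contact_force: [0.3, -0.3, -0.6]
gripper_width: 0.215
```

```bash
python3 -c "
from h import *
d=cam('scene'); crop(d,240,120,500,320,'s4.png',3)
mv(.5,-.29,.30,60);mv(.6415,-.233,.3,60)"
```

```text
t 4.55 pos [ 0.4485 -0.2027  0.3185] q [-0.27  0.08  0.62  1.9  -0.06  1.17  1.52] F [-0.   0.8 -1.5] w 18.1
jaw 66.1 shift [-0.2063 -0.1475  0.046 ] turn [0.0005 0.0001 0.0169] dist mm 103.1
t 4.55 pos [ 0.4485 -0.2027  0.3185] q [-0.27  0.08  0.62  1.9  -0.06  1.17  1.52] F [-0.   0.8 -1.5] w 18.1
jaw 66.1 shift [-0.4718  0.1263  0.047 ] turn [0.0005 0.0001 0.0169] dist mm 196.3
```

View pics/s4.png

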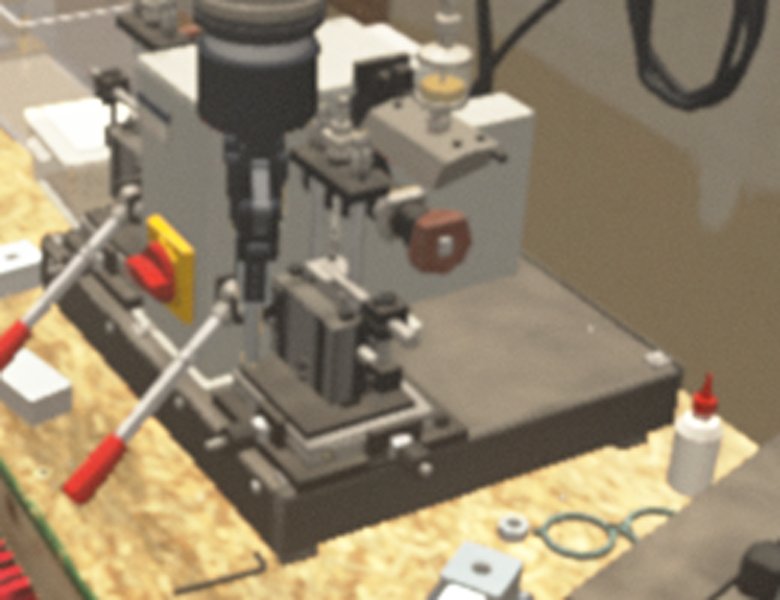

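{"fn": "play_rows", "kwargs": {
  "motion": [
    [[-0.1,-0.075,0.02],[0,0,0.01]],
    [[-0.206,-0.147,0.046],[0,0,0.02]],
    [[-0.29,-0.06,0.046],[0,0,0.028]],
    [[-0.38,0.03,0.046],[0,0,0.028]],
    [[-0.472,0.126,0.047],[0,0,0.028]],
    [[-0.472,0.126,0.047],[0,0,0.028]],
    [[-0.472,0.126,0.047],[0,0,0.028]]
  ]
}}

```text
t: 5.25
eef_pos: [0.6425, -0.2297, 0.2974]
tool_rot: [-0.001, 0.29, 0.957, 0.002]
contact_force: [-0.5, -0.5, -0.3]
gripper_width: 0.221
```

```bash
python3 -c "
from h import *
mv(.6415,-.233,.12,55)"
```

```text
t 5.25 pos [ 0.6425 -0.2297  0.2974] q [-0.17  0.5   0.64  1.49 -0.31  1.26  1.49] F [-0.5 -0.5 -0.3] w 18.9
jaw 56.3 shift [-0.004  -0.0091  0.4436] turn [ 0.0003 -0.0006  0.0035] dist mm 177.5
```

{"fn": "play_rows", "kwargs": {
  "motion": [
    [[-0.004,-0.009,0.08],[0,0,0]],
    [[-0.004,-0.009,0.16],[0,0,0]],
    [[-0.004,-0.009,0.24],[0,0,0]],
    [[-0.004,-0.009,0.31],[0,0,0]],
    [[-0.004,-0.009,0.37],[0,0,0]],
    [[-0.004,-0.009,0.42],[0,0,0]],
    [[-0.004,-0.009,0.42],[0,0,0]],
    [[-0.004,-0.009,0.42],[0,0,0]]
  ]
}}

```text
t: 6.05
eef_pos: [0.6405, -0.2334, 0.1299]
tool_rot: [-0.002, 0.291, 0.957, 0.001]
contact_force: [0.7, 0.1, -0.6]
gripper_width: 0.216
```

```bash
python3 -c "
from h import *
d=cam('scene'); crop(d,340,220,460,340,'s5.png',5);crop(d,382,270,422,320,'s5b.png',12)
d=cam('top'); crop(d,360,150,460,250,'t5.png',6)
mv(.6415,-.233,.12,55)"
```

```text
t 6.15 pos [ 0.6418 -0.2337  0.1311] q [-0.12  0.65  0.56  1.65 -0.41  0.96  1.57] F [-0.3  0.2 -0.2] w 18.6
jaw 56.2 shift [0.0016 0.0009 0.0277] turn [ 0.0004 -0.0002  0.0034] dist mm 11.1
```

View pics/s5.png

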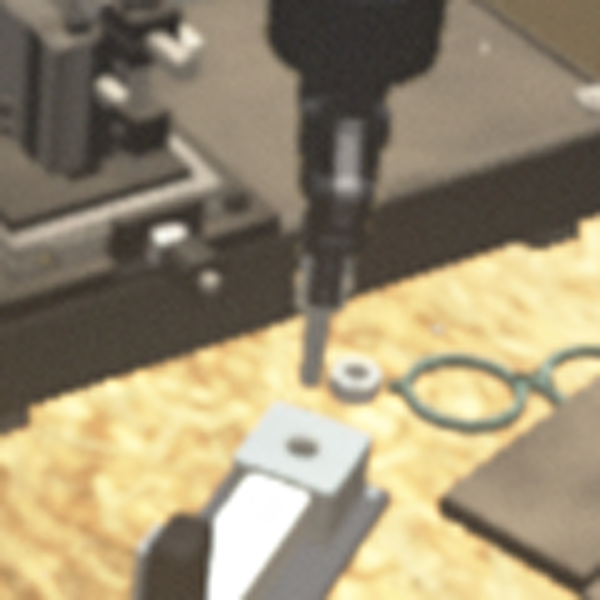

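View pics/s5b.png

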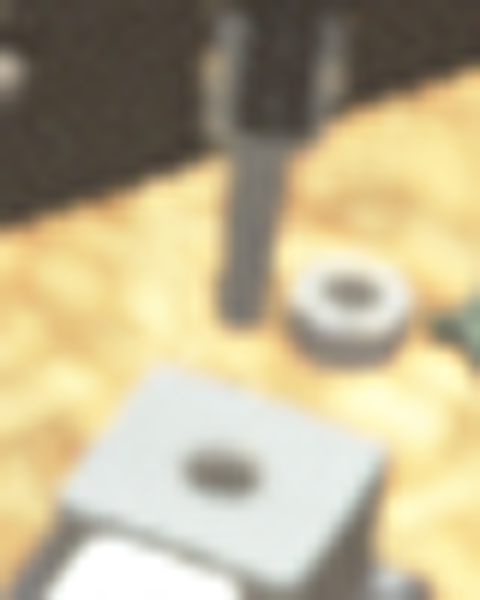

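View pics/t5.png

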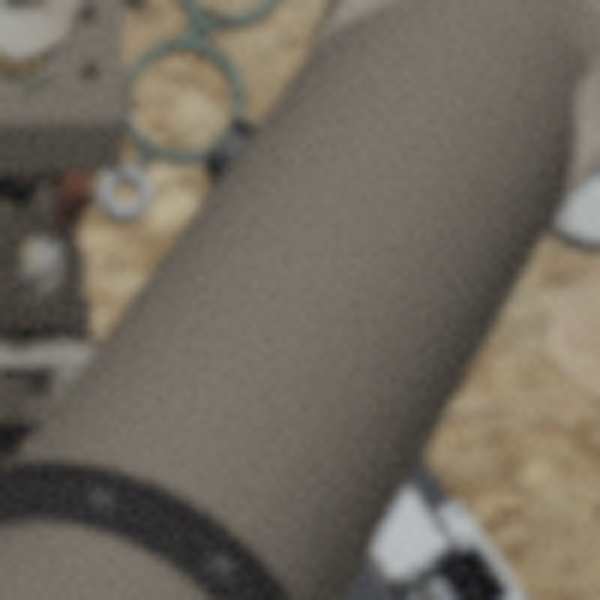

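```bash
python3 -c "
from h import *
d=load('scene'); T=np.linalg.inv(d['pose']); f=240/np.tan(np.radians(float(d['fovy']))/2)
def pr(p):
    c=T[:3,:3]@p+T[:3,3]; u=f*c[0]/c[2]+float(d['cx']); v=f*c[1]/c[2]+float(d['cy']); return np.round([(u-382+.5)*12,(v-270+.5)*12],0)
for x,y in((.6415,-.233),(.6375,-.233),(.6415,-.229)):
  print([pr(np.array([x,y,z])) for z in(.04,.078,.133)])
for p in((240,322),):
  for z in (.076,.078,.08): print(pt(d,(p[0]+.5)/12-.5+382,(p[1]+.5)/12-.5+270,z))
"
```

```text
[array([228., 475.]), array([246., 319.]), array([274.,  85.])]
[array([211., 481.]), array([229., 325.]), array([256.,  90.])]
[array([216., 463.]), array([234., 307.]), array([262.,  73.])]
[ 0.64153066 -0.23136724  0.076     ]
[ 0.63989352 -0.23340621  0.078     ]
[ 0.63825638 -0.23544517  0.08      ]
```

{"fn": "play_rows", "kwargs": {
  "motion": [
    [[0.001,0,0.03],[0,0,0]],
    [[0.001,0,0.06],[0,0,0]],
    [[0.001,0,0.08],[0,0,0]],
    [[0.001,0,0.1],[0,0,0]],
    [[0.001,0,0.115],[0,0,0]],
    [[0.001,0,0.13],[0,0,0]],
    [[0.001,0,0.13],[0,0,0]]
  ]
}}

```text
t: 6.85
eef_pos: [0.641, -0.233, 0.078]
tool_rot: [-0.001, 0.291, 0.957, 0.001]
contact_force: [0.2, -0.5, -0.3]
gripper_width: 0.217
```

```bash
python3 -c "
from h import *
d=cam('scene'); crop(d,382,260,422,310,'s6.png',12)
mv(.6415,-.233,.068)"
```

```text
t 6.9 pos [ 0.6413 -0.2332  0.0786] q [-0.1   0.71  0.53  1.68 -0.44  0.88  1.6 ] F [-0.1  0.2 -1.1] w 18.7
jaw 56.2 shift [-0.0002  0.0007  0.0265] turn [ 0.0004 -0.0004  0.    ] dist mm 10.6
```

View pics/s6.png

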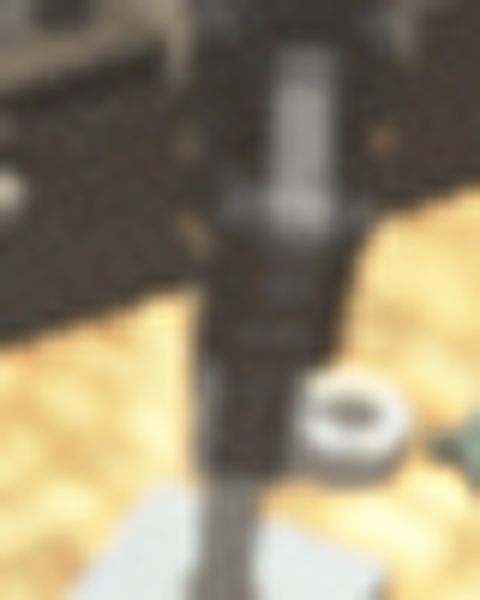

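{"fn": "play_rows", "kwargs": {
  "motion": [
    [[0,0,0.008],[0,0,0]],
    [[0,0,0.016],[0,0,0]],
    [[0,0,0.022],[0,0,0]],
    [[0,0,0.027],[0,0,0]],
    [[0,0,0.027],[0,0,0]]
  ]
}}

```text
t: 7.4
eef_pos: [0.6415, -0.2333, 0.0681]
tool_rot: [-0.001, 0.291, 0.957, 0.002]
contact_force: [-0.2, 1.5, 2.0]
gripper_width: 0.213
```

```bash
python3 -c "
from h import *
mv(.6415,-.233,.068)"
```

```text
t 7.4 pos [ 0.6415 -0.2333  0.0681] q [-0.09  0.72  0.52  1.68 -0.45  0.86  1.6 ] F [-0.2  1.5  2. ] w 18.2
jaw 56.2 shift [0.0003 0.0006 0.0004] turn [ 0.0004 -0.0003  0.    ] dist mm 0.3
```

{"fn": "play_rows", "kwargs": {
  "motion": [
    [[0,0,0.002],[0,0,0]],
    [[0,0,0.002],[0,0,0]],
    [[0,0,0],[0,0,0]],
    [[0,0,0],[0,0,0]],
    [[0,0,0],[0,0,0]],
    [[0,0,0],[0,0,0]]
  ],
  "fingers": 46
}}

```text
t: 8.0
eef_pos: [0.6414, -0.2333, 0.0681]
tool_rot: [-0.001, 0.291, 0.957, 0.002]
contact_force: [0.2, -0.5, -0.5]
gripper_width: 0.539
```

{"fn": "play_rows", "kwargs": {
  "motion": [
    [[0,0,-0.05],[0,0,0]],
    [[0,0,-0.12],[0,0,0]],
    [[0,0,-0.2],[0,0,0]],
    [[0,0,-0.29],[0,0,0]],
    [[0,0,-0.38],[0,0,0]],
    [[0,0,-0.38],[0,0,0]]
  ]
}}

```text
t: 8.6
eef_pos: [0.6441, -0.2356, 0.2261]
tool_rot: [0.004, 0.291, 0.957, 0.002]
contact_force: [-0.2, -1.6, 0.5]
gripper_width: 0.537
```

```bash
python3 -c "
from h import *
d=cam('scene'); crop(d,370,250,430,325,'s7.png',8)
for z in (.1,): print(pt(d,400,290,z))
mv(.5233,-.308,.22,-57.6)
mv(.55,-.29,.22,-57.6)"
```

```text
[ 0.63206203 -0.23502955  0.1       ]
t 8.65 pos [ 0.6428 -0.2347  0.2232] q [-0.15  0.56  0.61  1.57 -0.35  1.12  1.53] F [-0.6  0.4 -0.4] w 45.9
jaw 56.2 shift [ 0.1465 -0.3186  0.006 ] turn [ 0.0003  0.0009 -0.1839] dist mm 140.3
t 8.65 pos [ 0.6428 -0.2347  0.2232] q [-0.15  0.56  0.61  1.57 -0.35  1.12  1.53] F [-0.6  0.4 -0.4] w 45.9
jaw 56.2 shift [ 0.116  -0.244   0.0064] turn [ 0.0003  0.0009 -0.1839] dist mm 108.1
```

View pics/s7.png

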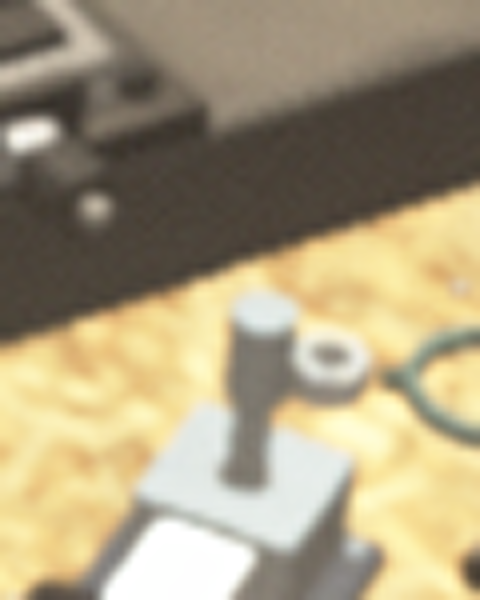

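```bash
python3 -c "
from h import *
d=load('scene')
print(pt(d,(265.5)/8-.5+370,(313.5)/8-.5+250,.1), pt(d,403,289))
"
```

```text
[ 0.64032686 -0.23369184  0.1       ] [ 0.63718109 -0.23883889  0.10369568]
```

{"fn": "play_rows", "kwargs": {
  "motion": [
    [[0.018,-0.04,0],[0,0,0.024]],
    [[0.036,-0.08,0],[0,0,0.047]],
    [[0.054,-0.12,0],[0,0,0.07]],
    [[0.072,-0.16,0],[0,0,0.094]],
    [[0.09,-0.2,0],[0,0,0.118]],
    [[0.11,-0.24,0],[0,0,0.141]],
    [[0.13,-0.28,0],[0,0,0.165]],
    [[0.146,-0.319,0.006],[0,0,0.188]]
  ]
}}

```text
t: 9.45
eef_pos: [0.5221, -0.3082, 0.219]
tool_rot: [0.0, 0.776, 0.63, 0.002]
contact_force: [0.7, 0.2, 0.5]
gripper_width: 0.537
```

```bash
python3 -c "
from h import *
mv(.5233,-.308,.22,-57.6)"
```

```text
t 9.45 pos [ 0.5221 -0.3082  0.219 ] q [-0.24  0.53  0.95  1.78 -0.49  1.08  0.68] F [0.7 0.2 0.5] w 45.8
jaw -11.8 shift [ 0.0011  0.0028 -0.0024] turn [ 0.0003 -0.0007  0.1271] dist mm 1.5
```

{"fn": "play_rows", "kwargs": {
  "motion": [
    [[0.001,0.003,0],[0,0,0.024]],
    [[0.001,0.003,0],[0,0,0.047]],
    [[0.001,0.003,0],[0,0,0.07]],
    [[0.001,0.003,0],[0,0,0.094]],
    [[0.001,0.003,0],[0,0,0.118]],
    [[0.001,0.003,0],[0,0,0.127]],
    [[0.001,0.003,0],[0,0,0.127]],
    [[0.001,0.003,0],[0,0,0.127]]
  ],
  "fingers": 60
}}

```text
t: 10.25
eef_pos: [0.523, -0.3078, 0.2182]
tool_rot: [-0.001, 0.96, 0.28, 0.002]
contact_force: [-0.0, -0.1, 0.3]
gripper_width: 0.701
```

```bash
python3 -c "
from h import *
d=cam('scene'); crop(d,320,240,440,390,'s8.png',4)
d=cam('top'); crop(d,370,190,470,290,'t8.png',6)
mv(.5233,-.308,.12,-57.6)
mv(.5233,-.308,.051,-57.6)"
```

```text
t 10.35 pos [ 0.5232 -0.3079  0.2187] q [-0.34  0.64  1.15  1.79 -0.65  1.15  0.02] F [-0.2  1.1  0.9] w 60.2
jaw -57.5 shift [-0.0009  0.0004  0.2467] turn [-0.0001 -0.0007  0.0003] dist mm 98.7
t 10.35 pos [ 0.5232 -0.3079  0.2187] q [-0.34  0.64  1.15  1.79 -0.65  1.15  0.02] F [-0.2  1.1  0.9] w 60.2
jaw -57.5 shift [-0.0017  0.0005  0.4192] turn [-0.0001 -0.0007  0.0003] dist mm 167.7
```

View pics/s8.png

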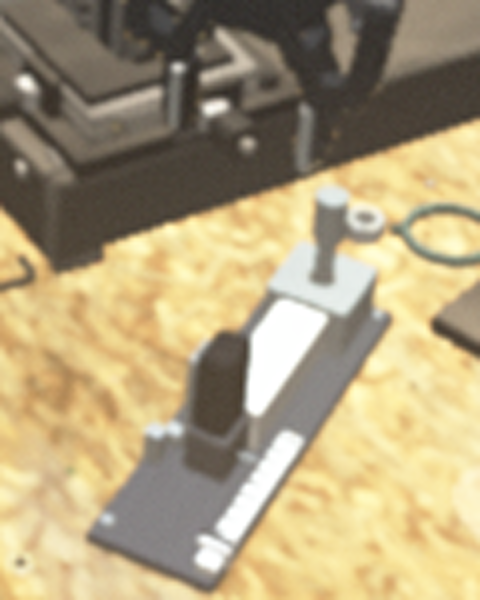

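View pics/t8.png

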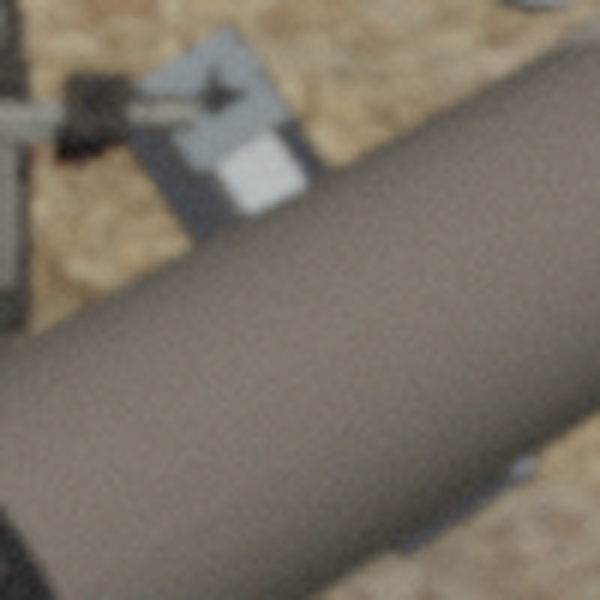

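{"fn": "play_rows", "kwargs": {
  "motion": [
    [[-0.001,0,0.08],[0,0,0]],
    [[-0.001,0,0.16],[0,0,0]],
    [[-0.001,0,0.24],[0,0,0]],
    [[-0.001,0,0.31],[0,0,0]],
    [[-0.002,0,0.36],[0,0,0]],
    [[-0.002,0,0.4],[0,0,0]],
    [[-0.002,0,0.417],[0,0,0]],
    [[-0.002,0,0.417],[0,0,0]]
  ]
}}

```text
t: 11.15
eef_pos: [0.5229, -0.3078, 0.0515]
tool_rot: [-0.001, 0.96, 0.28, 0.002]
contact_force: [-0.5, 0.1, 0.8]
gripper_width: 0.702
```

```bash
python3 -c "
from h import *
d=cam('scene'); crop(d,330,250,440,390,'s9.png',5)
mv(.5233,-.308,.051,-57.6)"
```

```text
t 11.2 pos [ 0.5233 -0.3082  0.0523] q [-0.2   0.81  0.93  1.9  -0.86  0.89  0.17] F [-0.6 -0.3  1.5] w 59.9
jaw -57.5 shift [ 0.0003 -0.0005  0.0032] turn [-0.     -0.0007  0.0003] dist mm 1.3
```

View pics/s9.png

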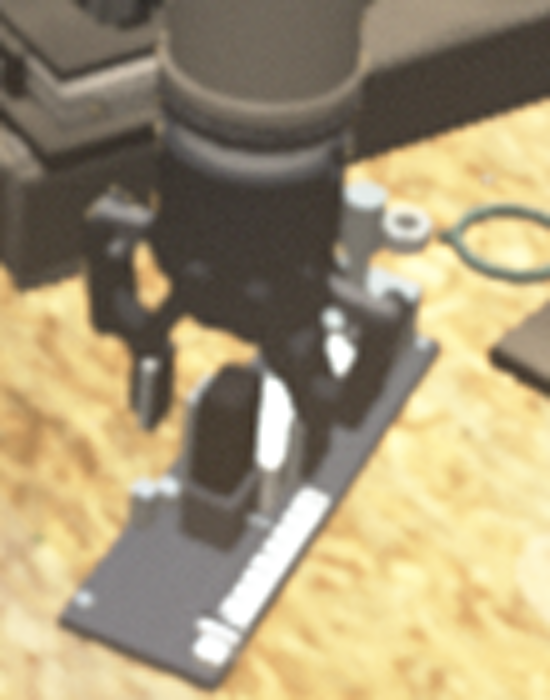

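```bash
python3 -c "
from h import *
d=load('scene'); T=np.linalg.inv(d['pose']); f=240/np.tan(np.radians(float(d['fovy']))/2)
def pr(p):
    c=T[:3,:3]@np.array(p)+T[:3,3]; u=f*c[0]/c[2]+float(d['cx']); v=f*c[1]/c[2]+float(d['cy']); return np.round([(u-330+.5)*5,(v-250+.5)*5],0)
X=np.array([np.cos(a),np.sin(a)]);Y=np.array([-X[1],X[0]])
def G(x,y,z): p=B+x*X+y*Y; return pr([*p,z])
print('post top corners',[G(-.14+sx*.015,sy*.011,.092) for sx,sy in((1,1),(1,-1),(-1,-1),(-1,1))],'base',[G(-.14+sx*.015,sy*.011,.04) for sx,sy in((1,1),(1,-1),(-1,-1),(-1,1))])
print('finger tip inner', G(-.14,.03,.06),G(-.14,-.03,.06),G(-.14,.04,.06),G(-.14,-.04,.06))
crop(d,360,310,400,365,'s9b.png',14)
"
```

```text
post top corners [array([226., 355.]), array([273., 373.]), array([243., 414.]), array([195., 396.])] base [array([218., 448.]), array([264., 466.]), array([234., 508.]), array([187., 489.])]
finger tip inner [165. 417.] [294. 467.] [145. 409.] [316. 476.]
```

View pics/s9b.png

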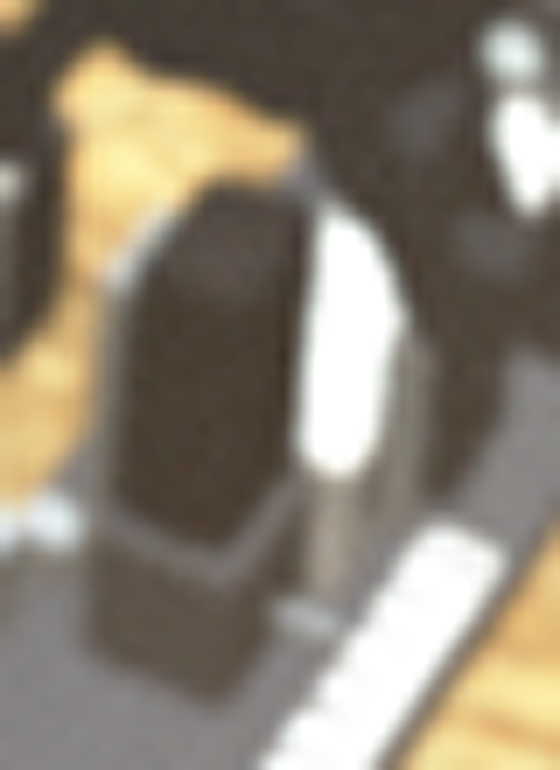

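{"fn": "play_rows", "kwargs": {
  "motion": [
    [[0,0,0.003],[0,0,0]],
    [[0,0,0.003],[0,0,0]],
    [[0,0,0.003],[0,0,0]],
    [[0,0,0.003],[0,0,0]],
    [[0,0,0.003],[0,0,0]],
    [[0,0,0.003],[0,0,0]],
    [[0,0,0.003],[0,0,0]]
  ],
  "fingers": 0,
  "grip_force": 28
}}

```text
t: 11.9
eef_pos: [0.5233, -0.3076, 0.0517]
tool_rot: [-0.001, 0.96, 0.28, 0.003]
contact_force: [-2.5, 3.8, 6.3]
gripper_width: 0.252
```

```bash
python3 -c "
from h import *
mv(.5233,-.308,.051,-57.6)
print(g(bot.get_obs()['eef_pos']))"
```

```text
t 11.9 pos [ 0.5233 -0.3076  0.0517] q [-0.2   0.81  0.93  1.9  -0.86  0.89  0.17] F [-2.5  3.8  6.3] w 21.5
jaw -57.5 shift [-0.0004  0.0008  0.0018] turn [-0.0002 -0.0009  0.0003] dist mm 0.8
[-139.8    0.3]
```

{"fn": "play_rows", "kwargs": {
  "motion": [
    [[0,-0.001,0.001],[0,0,0]],
    [[-0.02,-0.001,0.001],[0,0,0]],
    [[-0.04,-0.001,0.001],[0,0,0]],
    [[-0.065,-0.001,0.001],[0,0,0]],
    [[-0.09,-0.001,0.001],[0,0,0]],
    [[-0.115,-0.001,0.001],[0,0,0]],
    [[-0.138,-0.001,0.001],[0,0,0]],
    [[-0.138,-0.001,0.001],[0,0,0]]
  ]
}}

```text
t: 12.7
eef_pos: [0.4754, -0.3379, 0.0517]
tool_rot: [-0.001, 0.96, 0.279, 0.003]
contact_force: [1.3, 4.9, 7.5]
gripper_width: 0.255
```

```bash
python3 -c "
from h import *
d=cam('scene'); crop(d,350,300,410,395,'s10.png',8)
mv(.5233,-.308,.051,-57.6)
print(g(bot.get_obs()['eef_pos']))
d=cam('top'); crop(d,370,190,470,290,'t10.png',6)"
```

```text
t 12.75 pos [ 0.476  -0.3375  0.0517] q [-0.14  0.78  0.93  1.96 -0.86  0.86  0.27] F [1.9 4.7 7.9] w 21.2
jaw -57.5 shift [0.1393 0.0011 0.0027] turn [-0.0001 -0.0011  0.0001] dist mm 55.7
[-195.7    0.4]
```

View pics/s10.png

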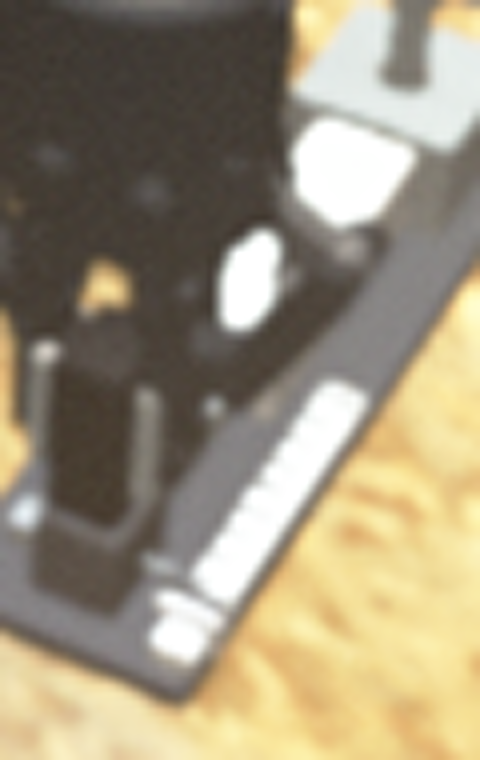

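View pics/t10.png

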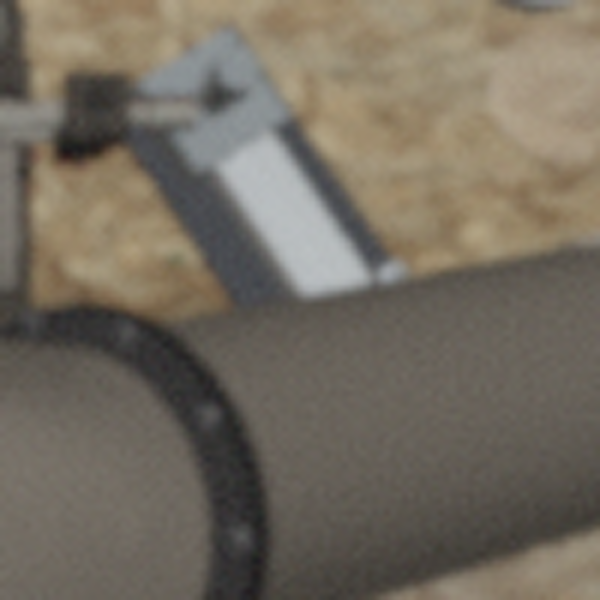

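```bash
python3 - <<'E'
from h import *
d=load('scene'); crop(d,360,360,386,386,'s11.png',24)
T=np.linalg.inv(d['pose']); f=240/np.tan(np.radians(float(d['fovy']))/2)
def pr(p):
    c=T[:3,:3]@np.array(p)+T[:3,3]; u=f*c[0]/c[2]+float(d['cx']); v=f*c[1]/c[2]+float(d['cy']); return np.round([(u-360+.5)*24,(v-360+.5)*24],0).tolist()
X=np.array([np.cos(a),np.sin(a)]);Y=np.array([-X[1],X[0]])
def G(x,y,z): p=B+x*X+y*Y; return pr([*p,z])
for x in(-.1957,-.1997,-.203,-.207): print(x,'ptr y-15,-20',G(x,-.015,.0215),G(x,-.02,.0215),'ridge y-19,-37',G(x,-.019,.025),G(x,-.037,.025))
E
```

```text
-0.1957 ptr y-15,-20 [230.0, 260.0] [283.0, 282.0] ridge y-19,-37 [275.0, 248.0] [465.0, 328.0]
-0.1997 ptr y-15,-20 [210.0, 289.0] [262.0, 311.0] ridge y-19,-37 [255.0, 278.0] [446.0, 357.0]
-0.203 ptr y-15,-20 [193.0, 314.0] [246.0, 336.0] ridge y-19,-37 [238.0, 302.0] [429.0, 382.0]
-0.207 ptr y-15,-20 [173.0, 343.0] [225.0, 366.0] ridge y-19,-37 [217.0, 332.0] [409.0, 412.0]
```

View pics/s11.png

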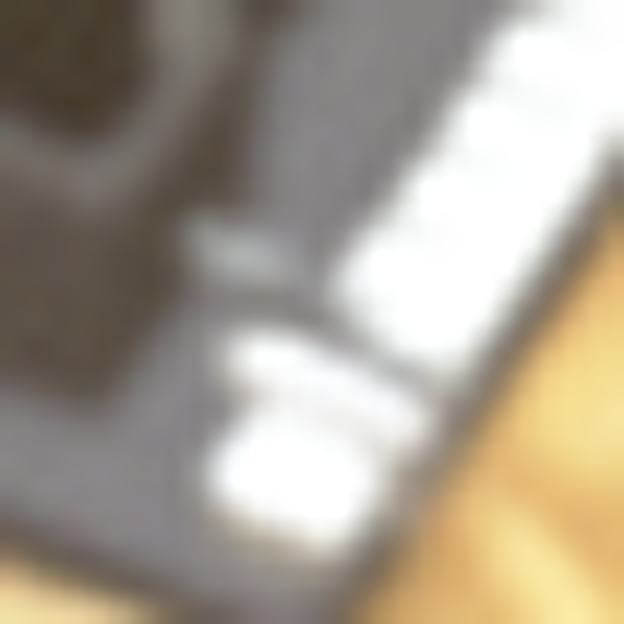

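```bash
python3 - <<'E'
from h import *
ims=[]
for i in range(6):
    d=bot.read_camera('scene'); ims.append(d['pixels'].astype(float)); 
    ims_d=d['range_z'] if i==0 else np.dstack([ims_d,d['range_z']])
m=np.mean(ims,0); np.save('m.npy',m)
dep=np.median(ims_d,2)
c=m[360:386,360:386]; c=np.clip((c-120)/135,0,1)**3*255
c=cv2.resize(c.astype(np.uint8),None,fx=24,fy=24,interpolation=cv2.INTER_NEAREST)
cv2.imwrite('pics/s12.png',c[:,:,::-1])
d['range_z']=dep
P=np.array([[pt(d,u,v) for u in range(366,381)] for v in range(367,384)])
print('cols 366..380'); 
for i in range(17): print(367+i,np.round(P[i,:,2]*1000).astype(int), [int(g(p)[0]) for p in P[i]])
E
```

```text
cols 366..380
367 [36 32 26 23 18 10 10  9 10  8  9 17 17 15 18] [-203, -198, -192, -189, -182, -174, -173, -170, -171, -168, -167, -174, -173, -170, -171]
368 [32 29 23 19 10 10  9  8  9  9 18 17 16 16 16] [-202, -198, -192, -187, -178, -177, -174, -173, -173, -171, -178, -177, -175, -174, -173]
369 [29 24 24 25  8  9  9  9  9  8 16 19 16 18 17] [-202, -196, -195, -195, -178, -178, -177, -176, -175, -173, -179, -181, -177, -178, -176]
370 [26 22 23 23 24 24 10  8  9 18 17 18 17 17 18] [-202, -197, -197, -196, -196, -195, -180, -178, -178, -185, -183, -183, -181, -180, -179]
371 [23 18 10 10 22 23 23  9 17 18 17 18 18 17 17] [-201, -196, -187, -186, -196, -196, -196, -181, -188, -188, -185, -185, -184, -182, -181]
372 [20 11 10 10 25 25 25  9 16 18 18 17 17 18 15] [-201, -192, -190, -189, -202, -201, -200, -184, -189, -190, -189, -187, -186, -185, -181]
373 [17  9  8  9 22 25 25 26 26 17 17 17 17 17 12] [-201, -193, -191, -190, -201, -203, -202, -202, -201, -192, -190, -189, -189, -187, -182]
374 [ 9  9 10 22 23 22 22 24 25 25 26 22 16 13  8] [-197, -196, -195, -206, -205, -203, -202
[... 627 characters left out ...]
9 10 18 18 18 16 17 17 17 18 15  4  1  2] [-210, -208, -208, -214, -213, -212, -209, -209, -207, -207, -206, -203, -192, -188, -187]
380 [ 8  7  9 16 16 17 18 16 16 13 15 12  1  1  1] [-211, -208, -209, -215, -214, -213, -213, -211, -209, -206, -206, -203, -191, -191, -190]
381 [ 9  8 11 14 16 16 16 18 14  8 12  0  1  2  1] [-214, -212, -214, -215, -216, -215, -214, -214, -210, -203, -206, -194, -194, -194, -192]
382 [10  8  9 11 12 13 14 14 10 10  4  2  2  0  1] [-217, -214, -214, -215, -215, -215, -214, -214, -209, -208, -201, -198, -197, -195, -195]
383 [ 9  9  9  9  8 11 12 12  8  5 -1  1  1  2  1] [-219, -217, -217, -216, -214, -215, -215, -214, -210, -205, -199, -200, -199, -199, -197]
```

View pics/s12.png

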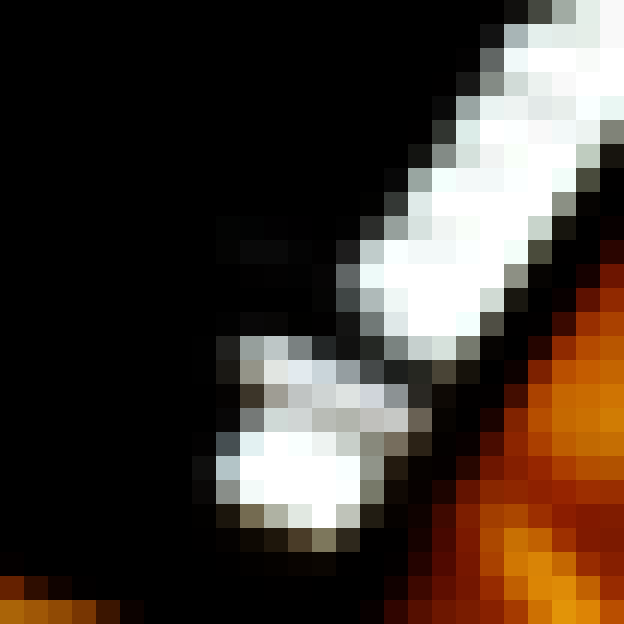

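{"fn": "play_rows", "kwargs": {
  "motion": [
    [[-0.005,0,0.001],[0,0,0]],
    [[-0.01,0,0.001],[0,0,0]],
    [[-0.0155,0,0.001],[0,0,0]],
    [[-0.0155,0,0.001],[0,0,0]],
    [[-0.0155,0,0.001],[0,0,0]],
    [[-0.0155,0,0.001],[0,0,0]]
  ]
}}

```text
t: 13.7
eef_pos: [0.4715, -0.3403, 0.0516]
tool_rot: [-0.002, 0.96, 0.28, 0.004]
contact_force: [2.0, 4.7, 7.4]
gripper_width: 0.255
```

```bash
python3 - <<'E'
from h import *
ims=[];D=[]
for i in range(6):
    d=bot.read_camera('scene'); ims.append(d['pixels'].astype(float)); D.append(d['range_z'])
m=np.mean(ims,0); d['pixels']=m.astype(np.uint8)
mv(.47,-.34,.051); print(g(bot.get_obs()['eef_pos']))
crop(d,360,360,386,386,'s13.png',24); crop(d,330,260,430,400,'s13w.png',5)
d['range_z']=np.median(D,0)
for v in range(369,379): 
    P=[pt(d,u,v) for u in range(366,381)]; print(v,np.round(np.array(P)[:,2]*1000).astype(int), [int(g(p)[0]) for p in P])
E
```

```text
t 14.0 pos [ 0.4716 -0.3403  0.0516] q [-0.13  0.78  0.93  1.96 -0.86  0.85  0.28] F [1.8 4.6 7. ] w 21.6
jaw -57.5 shift [-0.0028 -0.0028  0.0016] turn [-0.0001 -0.0013 -0.    ] dist mm 1.7
[-201.     0.4]
369 [30 26 20  9 10  9  8  8  9  8 18 18 18 17 18] [-203, -199, -192, -181, -180, -178, -176, -175, -175, -173, -181, -180, -179, -177, -176]
370 [27 22 18 10  8 11  8  9 10 18 17 18 16 16 18] [-203, -197, -192, -184, -181, -182, -179, -179, -178, -184, -183, -182, -180, -178, -180]
371 [23 24 23  9  9  9  9  9 18 16 18 17 17 16 17] [-201, -202, -199, -186, -185, -184, -182, -181, -188, -186, -186, -185, -183, -182, -181]
372 [21 22 22 25 25 25 25  9 18 17 16 18 18 16 15] [-202, -202, -201, -202, -202, -201, -199, -184, -191, -189, -187, -188, -187, -184, -182]
373 [16  9  9 21 22 23 25 25 26 17 17 17 17 17 11] [-200, -193, -192, -202, -201, -202, -202, -201, -201, -192, -191, -189, -189, -187, -181]
374 [10  9  9 20 22 22 22 24 23 27 25 22 17 13  9] [-197, -195, -194, -204, -204, -203, -202, -202, -201, -203, -200, -197, -191, -186, -181]
375 [11  9  9 20 21 23 22 22 22 24 23 25 21  9  9] [-201, -198, -196, -206, -206, -206, -204, -204, -202, -203, -201, -202, -198, -185, -184]
376 [ 9  9  9 10  9 21 21 20 22 22 22 22 19  7  5] [-202, -200, -200, -199, -197, -207, -206, -204, -205, -204, -203, -202, -198, -186, -183]
377 [10 10  9  7 17 16 19 19 20 22 21 22 16  6  1] [-205, -204, -202, -199, -207, -205, -206, -206, -206, -206, -204, -204, -198, -187, -182]
378 [ 9  9  9 17 18 18 16 16 16 18 21 18 13  2  0] [-206, -206, -204, -211, -210, -209, -206, -206, -205, -205, -207, -203, -198, -186, -184]
```

View pics/s13.png

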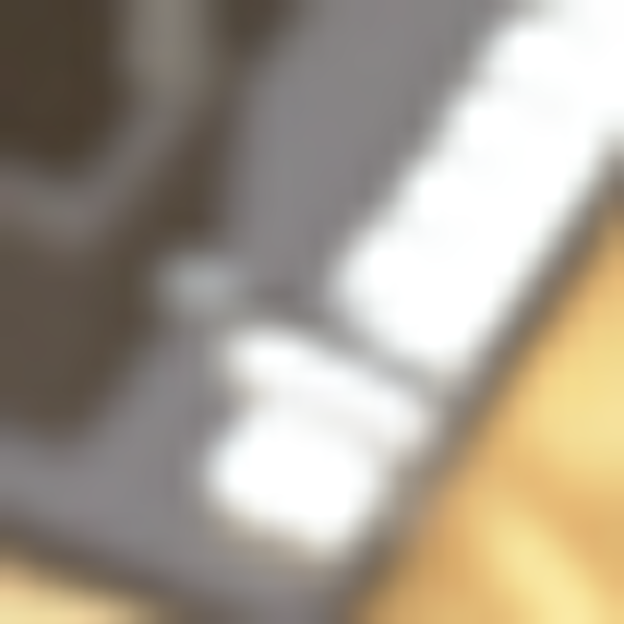

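View pics/s13w.png

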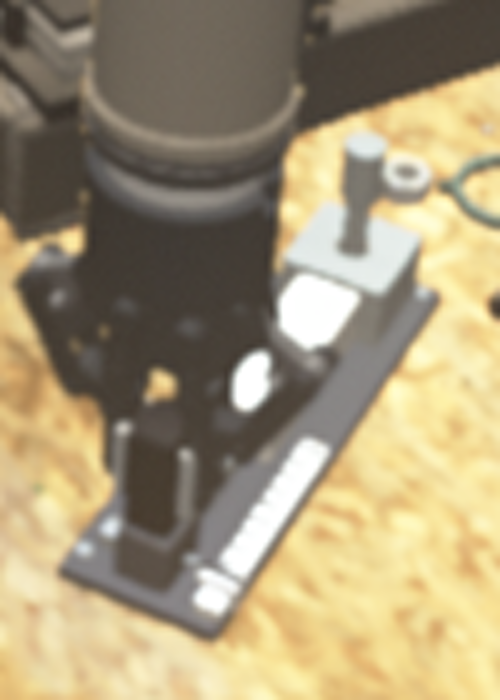

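{"fn": "play_rows", "kwargs": {
  "motion": [
    [[-0.003,0,0.001],[0,0,0]],
    [[-0.0055,0,0.001],[0,0,0]],
    [[-0.0055,0,0.001],[0,0,0]],
    [[-0.0055,0,0.001],[0,0,0]],
    [[-0.0055,0,0.001],[0,0,0]],
    [[-0.0055,0,0.001],[0,0,0]],
    [[-0.0055,0,0.001],[0,0,0]]
  ]
}}

```text
t: 14.7
eef_pos: [0.4699, -0.3414, 0.0517]
tool_rot: [-0.002, 0.96, 0.28, 0.004]
contact_force: [2.6, 3.5, 6.7]
gripper_width: 0.251
```

```bash
python3 - <<'E'
from h import *
ims=[]
for i in range(5):
    d=bot.read_camera('scene'); ims.append(d['pixels'].astype(float))
    o=bot.get_obs(); print(g(o['eef_pos']),np.abs(o['joint_vel']).max().round(4))
d['pixels']=np.mean(ims,0).astype(np.uint8)
mv(.47,-.34,.051)
crop(d,360,360,386,386,'s14.png',24); crop(d,200,160,280,230,'s14s.png',7)
E
```

```text
[-202.9    0.4] 0.0028
[-202.9    0.4] 0.0012
[-202.9    0.4] 0.0019
[-202.9    0.4] 0.0022
[-202.9    0.4] 0.0021
t 14.95 pos [ 0.47   -0.3414  0.0517] q [-0.13  0.78  0.93  1.96 -0.86  0.85  0.28] F [2.5 5.  6.8] w 21.8
jaw -57.5 shift [ 0.0019 -0.0028  0.0017] turn [-0.0002 -0.0015 -0.    ] dist mm 1.5
```

View pics/s14.png

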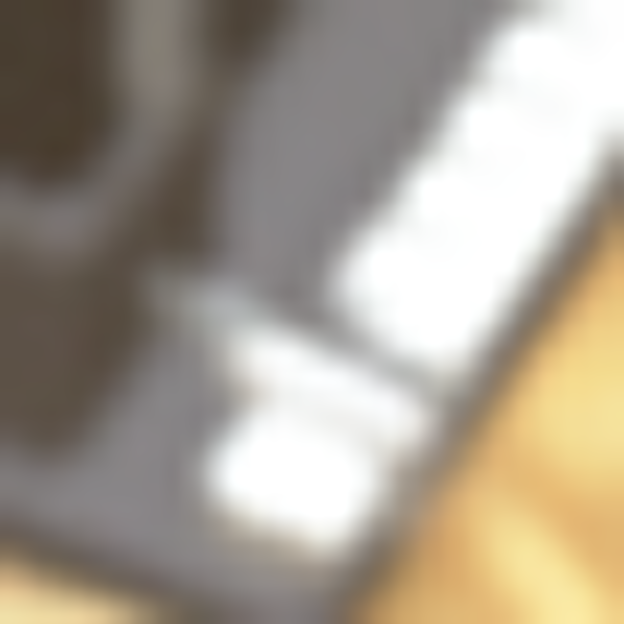

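View pics/s14s.png

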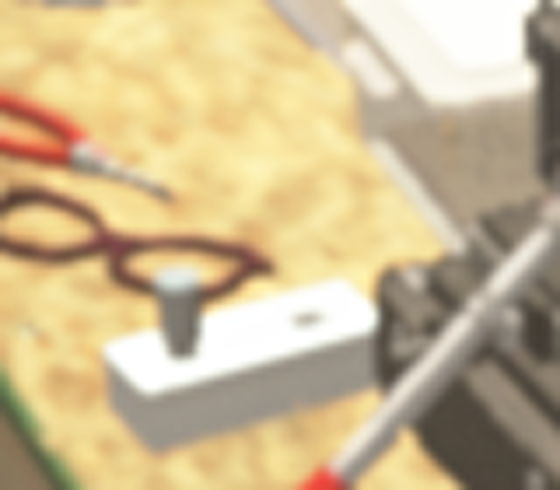

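```bash
python3 -c "
from station import bot
print(bot.hand_in()); print(bot.get_obs()['t'])"
```

```text
the job is handed in; nothing more can be done
None
the job is handed in; nothing more can be done
```

I moved the tall pin from the stand to the heel bore and let go of it. I then gripped the post with the button squeezed at 28 N, drew the arm out and handed in while holding it there. The job took about 15 of the 61 s, and no verdict was reported.

Last checks:
- **Tall pin:** it stands upright in the bore. Its top measured at the 100 mm that a fully seated pin would give, within about 2 mm of the bore axis.
- **Button:** the fingers read 21.5 to 21.8 mm apart, close to the 22 mm that means fully in. The same reading showed about 18.5 mm on the 20 mm pin head, so it runs roughly 1.5 mm low.
- **Pointer:** the arm is drawn out about 63 mm and at rest. The pointer sits at about x -203 mm in the gauge's frame, and I put the rider's ridge at about -202 to -203 mm.
- **Short pin:** it still stands in its place in the stand. I did not measure the hex key, lens, pen or steel block, but nothing I did went near them.

The rider reading is the least certain. The depth readings put the ridge at about -202 mm. The picture gave about -203 mm, taking the dark band on the rider as the ridge. I set the pointer at about -203, inside the 4 mm tolerance for either reading. The two cameras also differed by up to about 5 mm on the stand and pins before the grasp. I used the average there, and the grasp held.

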